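# Rock the angle gauge round a coated stud to its set mark and hold it

### The job

To mark the line for the next thickness reading on the coated test stud, draw the angle gauge forward out of its keeper and saddle its V foot upright and square on the bare narrow part of the stud. Then rock the gauge round the stud until its swinging pointer settles on the red index of its dial, and finish holding it there by its grip, still and lightly pressed into its seat: do not let go. Never press hard, and leave the other things on the desk where they are.

Things in the scene. Friction and masses are not known exactly. Their poses are not given: they have to be found in the camera images.
- gauge: Loose pendulum angle gauge, 0.3 to 0.5 kg. Origin: middle of the foot's underside; z up, the dial faces its -x, y to the left seen from the dial's front. Foot 36 long (x), 80 wide: inverted 90 degree V trough along x, mouth 48 wide at z=0, apex z=24; outside it flat toes 6 thick to y=+-40. Seated, the origin lies on the stud's axis: rock it by turning about its own x axis through its origin.
- gauge_grip (a point): Middle of the gauge's black grip stem, 143 above the gauge's origin, same axes. Stem 24 (x) by 32 (y), from 120 to 164 above the origin: pinch it from above across x (front to back), firmly, or it tips and jams in the keeper. Below it the round blue dial case, radius 40, 22 thick (x), centre 78 above the origin.
- gauge_pointer (a joint): Reading of the weighted black needle on the dial, rad. It swings freely, points straight up, settles in about 1 s. 0 with the gauge upright; equals the gauge's turn about its own +x axis (right-hand rule). Positive: seen from the front the gauge's top leans right (-y), the needle moves left on the dial.
- gauge_index (a joint): Angle of the red index (4 wide, at radius 26 to 35) on the dial, rad, same zero and sense as gauge_pointer; somewhere between 0.2 and 0.4, left of the dial's top seen from the front; held by friction, not to be changed. The needle is on the mark when both angles agree.
- pointer_tip (a point): Tip of the black needle, 26 from the dial's centre; z axis along the needle.
- index_mark (a point): Middle of the red index, 30 from the dial's centre; z axis from the dial's centre through the index.
- keeper: Fixed aluminium keeper, origin at desk level, floor 6 thick, 104 wide, x=-62 to 38, open end to -x. Lips over the rear (x=-12 to 38) cover the gauge's toes (2 free above, 2.5 each side), so it cannot be lifted there; it stands at x=4 to 8, z=6, axes parallel to the keeper's. Drawn 45 to 60 along the keeper's -x it is clear of the lips and still over the floor.
- stud: Stud lying in its fixed stand, axis level, 75 above the desk. Origin: on the axis, middle of the bare steel land; x along the stud. Land diameter 34, x=-32 to 32; beyond it green coated shoulders of diameter 46 (beads 49) in clamp blocks from |x|=46 outward, 66 wide, 38 above the axis. Stand base 150 x 104.
- dropper_bottle: Loose brown dropper bottle, 34 in diameter, 103 high, to be left alone. Origin: centre of the underside.
- coating_gauge: Loose grey hand-held coating gauge, 102 x 54 x 27, to be left alone. Origin: centre of the underside.
- marker_red: Loose red and white marker, 128 long, 14 high, to be left alone. Origin: centre of the underside.
Things that resemble listed ones, but are neither listed nor needed, are in the scene too. There is more than one size of the gauge; the one meant has the size given above.

How it is judged:
By the outcome, as a careful person would: the job done as asked, in the order asked, and still so for the second after the job is handed in, while the arm keeps its last pose, push and grip.
It also fails if it takes over 51 s, if anything falls off the work surface, if the arm or the gripper's body presses on something with over 40 N, if the wrist force passes 120 N, or if a joint passes its speed limit or range.

### The arm

A 6-joint arm with a two-finger parallel gripper is mounted at the origin on a cart in front of the work surface, level with it; the furniture and walls round the work are solid. World frame = base frame: x ahead of the robot, y to its left, z up, the work surface at z = 0. Lengths are in m, angles in rad, forces in N, time in s.
With the tool pointing down it reaches from about 0.25 to 0.725 m from the base axis. Payload 4 kg.
Tool frame: the origin (TCP) lies at the very end of the fingers, on their centre line; the grasp point (between the pads) lies 19 mm behind it; z points along the fingers, y is the line along which they close (so a half turn about z gives the same grasp; the last joint's range is limited). The gripper opens to 85 mm and grips with 20 to 120 N. Pads are 22 mm wide; open, the fingers measure 114 mm over their backs; the gripper's body (76 mm by 85 mm) begins 54 mm behind the grasp point. The pads swing forward as they close: fully open they stand 13 mm farther back than shut.
Start: joints at [-1.264, 0.241, 0.005, 1.335, 0, 1.571], TCP at [0.151, -0.477, 0.231] pointing down, gripper open.
Joint ranges: [-2.72, 2.72], [-1.05, 1.87], [-1.09, 1.28], [-1.99, 2.15], [-1.42, 1.44], [-3.14, 3.14]. Speed limits (rad/s): [2.79, 2.79, 3.14, 3.14, 3.14, 3.14].

### API

Orientations are given as a unit quaternion [x, y, z, w].
In Python, from workcell import bot, vision, workorder gives the robot as it stands.
- The arm moves only by the shell command python3 -m creep 'ROWS' [OPENING]. ROWS is JSON, a list of rows, each a list of 2 entries, a list of its own where there are three numbers: the shift along the tool's x, y, z in mm, then the turn, a rotation vector about the tool's x, y, z in rad. In form: [[[dx, dy, dz], [wx, wy, wz]], ...]. A call has 1 to 12 rows; each row shifts and turns the commanded pose from where the row before left it, along the tool's axes as they then stand; what a row does not reach is not made up. A row lasts 1/8 s, in which the tool goes at most 62.5 mm and 10.7 degrees, less where a joint would pass 70% of its speed; a pose out of reach is approached as far as the arm can. A call is refused whole if a number of a shift passes 62.5 or a number of a turn 0.188, either way. A call with a gripper value outside its range is refused whole. OPENING is the finger opening in mm, from 0 to 85.4, set as the call begins (- or left out, the last holds). The fingers move at their own pace and stop on an object; the grip force is fixed at half the most. Time passes only in rows, so rows that do not move let the fingers close. It gives the time, the measured TCP pose, the force, the opening and the grip force at its end, in the units of the state.
- bot.get_obs(): the state, without advancing time (a new reading comes with each control period).
- vision.camera(name): name is "scene" or "top"; returns a dict with "image" (420x560x3 uint8, blue, green, red), "z_map" (420x560 float32, m along the optical axis (not along the pixel's ray), 0 where there is no reading), "K" (3x3 intrinsics, pixels), "rvec" (rotation vector, rad) and "tvec" (3), from world to camera coordinates, as OpenCV has them. Camera axes: x right, y down, z forward; pixel columns grow to the right and rows downward; lengths in m; the calibration is good to about 2 mm. A picture is of the moment at which its call begins.
- workorder.job_done(): hands the job in; it is judged then, once.
Trained networks look in a picture, given as the dict that the camera call returned (one of the last four; its "shot" number tells which), for a name from the list of things; names that differ only in an ending like _2 or _b are one class to them, and where a whole thing is asked for, a point or a joint stands for the part that bears it (a point fixed in the world has none). Each returns a list of dicts, best first, with "score" (0 to 1); they miss things now and then, are a little off and sometimes report something else, mostly with a low value. They report only what shows in the picture. A call takes as long as a camera call. They do not tell look-alikes from the thing itself.
- vision.spot_in(picture, query): "position" ([column, row] in pixels, amid what is visible of it).
- vision.place_of(picture, query): "position" ([column, row] in pixels: a listed point, or the origin of a listed thing).
The state is a dict: "clock": time; "joint_pos": joint angles; "joint_vel": joint speeds; "tau": joint torques, N m; "eef_pos": TCP position; "tool_rot": TCP orientation; "ft_force": force on the tool from outside, world axes, zero at the start; "ft_torque": the same for the moment, N m; "grip_width": finger opening in m; "grasp_force": force on a finger pad.
Only numpy, scipy, OpenCV 4.12 (cv2) and the standard library are available. Lean on these libraries where they do the work, as an engineer would, in place of code of your own. Each camera call takes 0.05 s, during which the arm holds its last target. There are 200 camera calls.

## Working session

There is one attempt and no reset: what is moved stays moved. The work goes in short steps, Python scripts to look and compute and a shell command to move; the robot and the scene stay as the last step left them, time stands still between calls to the robot, and variables do not carry over. Pictures are saved under pics/ and viewed, at most 10 in all, crops included, and the job is handed in when it is done.

```bash
mkdir -p pics
cat > h.py <<'E'
import numpy as np, cv2
from scipy.spatial.transform import Rotation as R
from workcell import bot, vision, workorder
def cam(n):
    d=vision.camera(n); d['R']=cv2.Rodrigues(np.array(d['rvec'],float))[0]; d['t']=np.array(d['tvec'],float).ravel(); return d
def w(d,u,v,z=None):
    """pixel->world from depth, or on plane z"""
    K=np.array(d['K']); ray=np.linalg.inv(K)@[u,v,1]
    c=-d['R'].T@d['t']; r=d['R'].T@ray
    if z is None: s=np.median(d['z_map'][int(v)-1:int(v)+2,int(u)-1:int(u)+2])
    else: s=(z-c[2])/r[2]
    return c+s*r
def pix(d,P):
    return cv2.projectPoints(np.array(P,float).reshape(-1,1,3),np.array(d['rvec'],float),np.array(d['tvec'],float),np.array(d['K'],float),None)[0].reshape(-1,2)
E
python3 - <<'E'
from h import *
np.set_printoptions(precision=3,suppress=True)
for n in ['scene','top']:
    d=cam(n); cv2.imwrite(f'pics/{n}0.png',d['image'])
    print(n,'cam at',-d['R'].T@d['t'])
    for q in ['gauge','gauge_grip','pointer_tip','index_mark','keeper','stud','dropper_bottle','coating_gauge','marker_red']:
        for r in vision.place_of(d,q):
            u,v=r['position']; print(q,round(r['score'],2),np.round([u,v],1), w(d,u,v) if 0<u<559 and 0<v<419 else '')
E
```

```text
scene cam at [-0.316  0.527  0.634]
gauge 0.75 [212.4 261.1] [0.534 0.212 0.008]
gauge_grip 0.76 [210.3 216. ] [0.52  0.21  0.149]
gauge_grip 0.61 [141.8 227. ] [0.468 0.383 0.201]
pointer_tip 0.53 [141.1 248.2] [0.461 0.394 0.156]
pointer_tip 0.39 [211.7 226.4] [0.534 0.204 0.111]
keeper 0.74 [217.1 265. ] [0.512 0.209 0.007]
stud 0.68 [336.3 211.7] [ 0.469 -0.149  0.075]
dropper_bottle 0.8 [245.1 229.3] [0.616 0.071 0.017]
coating_gauge 0.43 [375.3 212.2] [0.104 0.081 0.309]
marker_red 0.69 [275.9 256.5] [0.456 0.063 0.01 ]
top cam at [0.296 0.034 1.247]
gauge 0.96 [171.3 232. ] [0.479 0.366 0.031]
gauge 0.7 [228.  218.5] [0.521 0.196 0.049]
gauge_grip 0.97 [218.6 207.1] [0.529 0.206 0.169]
gauge_grip 0.62 [144.2 223.1] [0.471 0.383 0.225]
pointer_tip 0.38 [155.1 222. ] [0.48  0.366 0.192]
keeper 0.96 [227.8 220.5] [0.518 0.199 0.028]
stud 0.93 [353.8 237.8] [ 0.465 -0.171  0.091]
dropper_bottle 0.51 [276.1 188.8] [0.616 0.055 0.047]
coating_gauge 0.58 [403.9 236.8] [ 0.48  -0.334  0.025]
marker_red 0.7 [273.4 240.1] [0.464 0.06  0.01 ]
```

View pics/scene0.png

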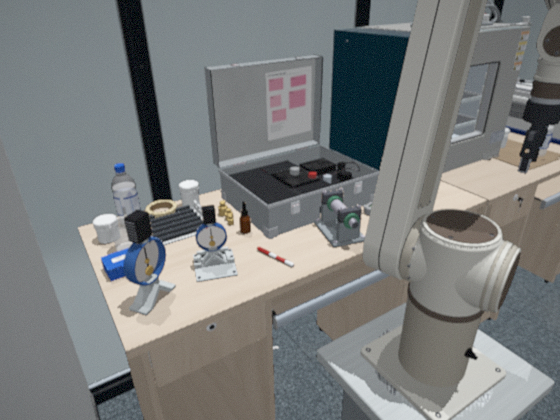

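View pics/top0.png

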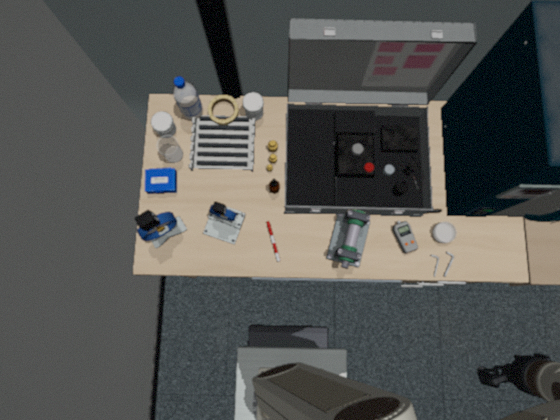

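The scene picture shows two gauges. One stands in the keeper at about (211,240), with its grip at (210,216) and a top height of about 0.17 m. A larger look-alike stands loose at about (147,260), with a top height of about 0.225 m. The size given (164 + 6 mm) matches the one in the keeper. I'll check that in a close crop and fit the keeper and stud directions from depth.

Run:
```python
from h import *
np.set_printoptions(precision=3,suppress=True)
s=cam('scene'); t=cam('top')
a=cv2.resize(s['image'][195:290,180:260],None,fx=5,fy=5,interpolation=cv2.INTER_CUBIC)[:400,:400]
b=cv2.resize(t['image'][190:250,195:255],(400,400),interpolation=cv2.INTER_CUBIC)
# world cloud of each
def cloud(d):
    v,u=np.mgrid[0:420,0:560]; K=np.array(d['K']); z=d['z_map']
    P=np.stack([(u-K[0,2])/K[0,0]*z,(v-K[1,2])/K[1,1]*z,z],-1)
    return (P-d['t'])@d['R']
Ct=cloud(t); Cs=cloud(s)
def rect(P,m,name):
    q=P[m][:,:2].astype(np.float32)
    if len(q)<5: print(name,len(q));return
    r=cv2.minAreaRect(q*1000); print(name,len(q),'c',np.round(r[0],1),'size',np.round(r[1],1),'ang',round(r[2],1))
for n,C,d in (('top',Ct,t),('scene',Cs,s)):
    ok=d['z_map']>0
    box=lambda x0,x1,y0,y1,z0,z1: ok&(C[...,0]>x0)&(C[...,0]<x1)&(C[...,1]>y0)&(C[...,1]<y1)&(C[...,2]>z0)&(C[...,2]<z1)
    print(n)
    rect(C,box(.42,.62,.1,.3,.16,.18),'griptop')
    rect(C,box(.42,.62,.1,.3,.003,.03),'keeper')
    rect(C,box(.42,.62,.1,.3,.003,.2),'keeper all')
    rect(C,box(.36,.6,-.28,-.07,.105,.13),'blocks top')
    rect(C,box(.36,.6,-.28,-.07,.004,.13),'stand all')
    m=box(.36,.6,-.28,-.07,.078,.1); q=C[m]; rect(C,m,'stud tops')
    print('max grip z',C[box(.42,.62,.1,.3,.1,.3)][:,2].max(), C[box(.36,.6,-.28,-.07,0,.3)][:,2].max())
c=cv2.resize(t['image'][200:275,315:385],(400,400),interpolation=cv2.INTER_CUBIC)
cv2.imwrite('pics/crop1.png',np.hstack([a[:,:390],b[:, :400]])[:, :790]); cv2.imwrite('pics/stud.png',c)
```

```text
top
griptop 111 c [531.9 208.6] size [33.2 23.7] ang 72.3
keeper 872 c [520.8 200. ] size [198.  199.3] ang 0.7
keeper all 1220 c [520.8 200. ] size [198.  199.3] ang 0.7
blocks top 399 c [ 477.6 -176.1] size [150.1 207.8] ang 0.2
stand all 3268 c [ 480.2 -174.8] size [209.6 239.3] ang 89.9
stud tops 1403 c [ 517.4 -185.3] size [230.8 195. ] ang 20.4
max grip z 0.17269030698842885 0.11702057606572232
scene
griptop 106 c [530.8 210. ] size [32.2 25.8] ang 73.7
keeper 1191 c [520.9 199.5] size [201.6 195.4] ang 88.6
keeper all 2258 c [520.9 199.5] size [201.6 195.4] ang 88.6
blocks top 376 c [ 478.4 -175.4] size [154.8 209. ] ang 0.0
stand all 3000 c [ 489.5 -175.1] size [220.7 209.6] ang 0.0
stud tops 709 c [ 517.1 -139.9] size [194.7 229.6] ang 56.8
max grip z 0.172664328270081 0.11665128498476567
```

View pics/crop1.png

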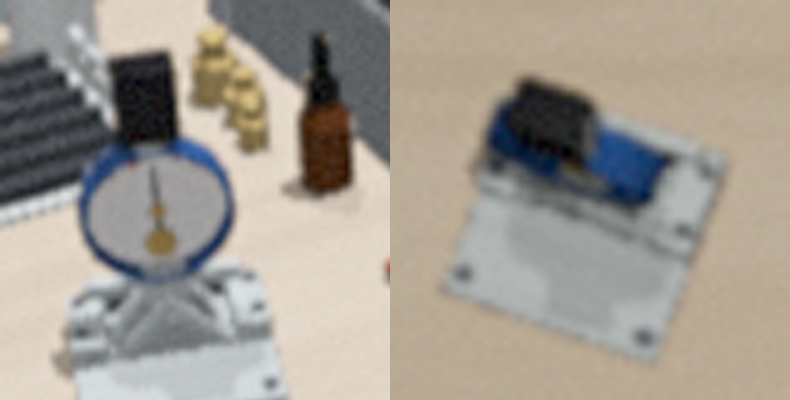

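View pics/stud.png

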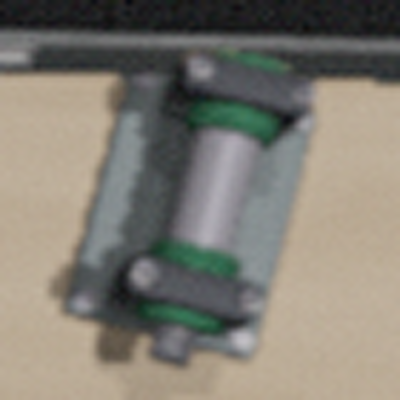

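The crops confirm it: the dial gauge is in the keeper under the lips, with the needle upright and a red index faintly visible up and left of the dial's top at about (130,165) in the crop. The third crop shows the bare land, grey, between the green shoulders. Next I'll fit the stud and keeper poses.

```bash
cat >> h.py <<'E'
def cloud(d):
    v,u=np.mgrid[0:420,0:560]; K=np.array(d['K']); z=d['z_map']
    P=np.stack([(u-K[0,2])/K[0,0]*z,(v-K[1,2])/K[1,1]*z,z],-1)
    return (P-d['t'])@d['R']
def go(pos,Rt):
    o=bot.get_obs(); R0=R.from_quat(o['tool_rot']); Rt=R.from_matrix(Rt)
    print('turn (tool)',(R0.inv()*Rt).as_rotvec().round(4),'shift before turn mm',(R0.inv().apply(pos-np.array(o['eef_pos']))*1000).round(1),
          'shift after turn mm',(Rt.inv().apply(pos-np.array(o['eef_pos']))*1000).round(1))
E
python3 - <<'E'
from h import *
from scipy.optimize import least_squares
np.set_printoptions(precision=4,suppress=True)
for n in ('top','scene'):
    d=cam(n); C=cloud(d); im=d['image'].astype(int); hsv=cv2.cvtColor(d['image'],cv2.COLOR_BGR2HSV)
    near=(np.abs(C[...,0]-.48)<.1)&(np.abs(C[...,1]+.17)<.08)&(d['z_map']>0)
    g=near&(hsv[...,0]>50)&(hsv[...,0]<95)&(hsv[...,1]>90)&(C[...,2]>.06)
    G=C[g]; A=G[:,:2]; 
    # axis guess by PCA on green
    c=A.mean(0); u=np.linalg.svd(A-c)[2][0]; u*=np.sign(u[0])
    L=C[near&~g]
    def axis(p): return np.array([np.cos(p[0]),np.sin(p[0])])
    p=np.array([np.arctan2(u[1],u[0]),0.]); 
    for it in range(6):
        ax=axis(p); nrm=np.array([-ax[1],ax[0]])
        def sel(P,p):
            ax=axis(p);nrm=np.array([-ax[1],ax[0]]); return (P[:,:2]-c)@ax,(P[:,:2]-c)@nrm-p[1],P[:,2]-.075
        s,q,z=sel(L,p); k=(np.abs(s)<.028)&(np.abs(np.hypot(q,z)-.017)<.006)&(z>0)
        Lk=L[k]
        f=lambda p:(lambda s,q,z:np.hypot(q,z)-.017)(*sel(Lk,p))
        p=least_squares(f,p,loss='soft_l1',f_scale=.001).x
    s,q,z=sel(G,p); ax=axis(p); nrm=np.array([-ax[1],ax[0]])
    hi=s[(s>0)];lo=s[s<0]
    print(n,'green n',len(G),'c',c,'pca',np.degrees(np.arctan2(u[1],u[0])),'yaw deg',np.degrees(p[0]),'axis pt',c+p[1]*nrm,'n',len(Lk),'rms',np.sqrt(np.mean(f(p)**2)))
    gap=(np.percentile(lo,97),np.percentile(hi,3)); print(' green gap',gap,'len',gap[1]-gap[0],'land mid',c+p[1]*nrm+ax*np.mean(gap))
    # keeper floor: z ~6mm points
    m=(np.abs(C[...,0]-.50)<.12)&(np.abs(C[...,1]-.205)<.09)&(C[...,2]>.0035)&(C[...,2]<.035)&(hsv[...,1]<60)&(d['z_map']>0)
    m=cv2.morphologyEx(m.astype(np.uint8),cv2.MORPH_OPEN,np.ones((3,3)))
    nn,lab,st,_=cv2.connectedComponentsWithStats(m); i=1+np.argmax(st[1:,4]); r=cv2.minAreaRect((C[lab==i][:,:2]*1000).astype(np.float32)); print(' keeper rect',r,st[i])
go(np.array([.5315,.2095,.23]),np.eye(3))
print(bot.get_obs()['tool_rot'],R.from_quat(bot.get_obs()['tool_rot']).as_matrix())
E
```

```text
top green n 169 c [ 0.4655 -0.1638] pca -15.387190588384717 yaw deg -13.802132375047538 axis pt [ 0.4653 -0.1647] n 216 rms 0.0019451749942739059
 green gap (np.float64(-0.028336758229961543), np.float64(0.04168135313931483)) len 0.07001811136927637 land mid [ 0.4718 -0.1663]
 keeper rect ((521.9691162109375, 177.21661376953125), (46.289730072021484, 68.23575592041016), 42.68598556518555) [223 210  22  19 199]
scene green n 113 c [ 0.4448 -0.1513] pca -12.976410726897607 yaw deg -15.805636539320062 axis pt [ 0.443  -0.1577] n 28 rms 0.001248113807070084
 green gap (np.float64(-0.03807156636360963), np.float64(0.06265802971675317)) len 0.1007295960803628 land mid [ 0.4548 -0.1611]
 keeper rect ((513.8543701171875, 215.37631225585938), (103.86866760253906, 103.08576965332031), 72.1531753540039) [ 193  246   44   35 1107]
turn (tool) [-3.1047 -0.4799  0.    ] shift before turn mm [ 569.9 -539.2    1.3] shift after turn mm [380.5 686.2  -1.3]
[ 0.9883  0.1528 -0.      0.    ] [[ 0.9533  0.3019  0.    ]
 [ 0.3019 -0.9533 -0.    ]
 [-0.      0.     -1.    ]]
```

```bash
python3 -m creep '[[[47,-45,0],[0,0,0]],[[47,-45,0],[0,0,0]],[[47,-45,0],[0,0,0]],[[47,-45,0],[0,0,0]],[[47,-45,0],[0,0,0]],[[47,-45,0],[0,0,0]],[[47,-45,0],[0,0,0]],[[47,-45,0],[0,0,0]],[[47,-45,0],[0,0,0]],[[47,-45,0],[0,0,0]],[[47,-45,0],[0,0,0]],[[47,-45,0],[0,0,0]]]' 60
python3 -m creep '[[[6,1,0],[0,0,-0.159]],[[0,0,0],[0,0,-0.159]],[[0,0,0],[0,0,-0.159]],[[0,0,0],[0,0,-0.159]],[[0,0,0],[0,0,-0.159]],[[0,0,0],[0,0,-0.159]],[[0,0,0],[0,0,0]],[[0,0,0],[0,0,0]]]'
python3 - <<'E'
from h import *
np.set_printoptions(precision=4,suppress=True)
th=np.radians(-17.8); y=np.array([np.cos(th),np.sin(th),0]); z=np.array([0,0,-1.]); x=np.cross(y,z)
go(np.array([.5312,.2095,.131]),np.c_[x,y,z])
o=bot.get_obs(); print(o['joint_pos'],o['grip_width'])
from scipy.optimize import least_squares
d=cam('top'); C=cloud(d); near=(np.abs(C[...,0]-.475)<.105)&(np.abs(C[...,1]+.168)<.075)&(d['z_map']>0)
P=C[near]; c0=np.array([.469,-.166])
for deg in (-13,-15,-17):
    t=np.radians(deg); ax=np.array([np.cos(t),np.sin(t)]); s=(P[:,:2]-c0)@ax; q=(P[:,:2]-c0)@[-ax[1],ax[0]]
    B=P[:,2]>.1065; print(deg,'blocks s range',[ (s[B&k].min().round(4),s[B&k].max().round(4),B[k].sum(),np.percentile(q[B&k],[1,50,99]).round(4)) for k in (s<0,s>0)])
B=(P[:,2]>.1065)&(P[:,0]<.535); print(cv2.minAreaRect((P[B][:,:2]*1000).astype(np.float32)))
B=(P[:,2]>.004)&(P[:,2]<.03); print('base',cv2.minAreaRect((P[B][:,:2]*1000).astype(np.float32)))
t=np.radians(-15); ax=np.array([np.cos(t),np.sin(t)]); s=(P[:,:2]-c0)@ax; q=(P[:,:2]-c0)@[-ax[1],ax[0]]
for a in np.arange(-.07,.075,.005):
    k=(abs(s-a)<.0025)&(abs(q)<.03)&(P[:,2]>.06); 
    if k.sum()>2: print(round(a,3),k.sum(),np.percentile(P[k][:,2],90).round(4),end='; ')
E
```

```text
clock: 2.7
eef_pos: [0.5143, 0.1752, 0.2315]
tool_rot: [0.987, 0.161, -0.0, -0.004]
ft_force: [1.5, -0.9, 1.3]
grip_width: 0.0603
grasp_force: 0.0
clock: 3.7
eef_pos: [0.5197, 0.1736, 0.2313]
tool_rot: [0.804, 0.594, 0.001, -0.004]
ft_force: [-0.5, -0.9, -1.6]
grip_width: 0.0597
grasp_force: 0.0
turn (tool) [-0.0044 -0.006   0.0126] shift before turn mm [ 37.1   0.9 100.5] shift after turn mm [ 37.7  -0.1 100.3]
[0.3182 0.3364 0.1357 1.3702 0.0075 2.187 ] 0.059707623884207355
-13 blocks s range [(np.float64(-0.0632), np.float64(-0.0433), np.int64(88), array([-0.0275,  0.0019,  0.0329])), (np.float64(0.0487), np.float64(0.0975), np.int64(191), array([-0.0544,  0.0024,  0.0856]))]
-15 blocks s range [(np.float64(-0.0624), np.float64(-0.0433), np.int64(88), array([-0.0294, -0.0002,  0.0311])), (np.float64(0.0495), np.float64(0.0993), np.int64(191), array([-0.051 ,  0.0047,  0.0877]))]
-17 blocks s range [(np.float64(-0.0622), np.float64(-0.0427), np.int64(88), array([-0.0313, -0.0022,  0.0293])), (np.float64(0.0504), np.float64(0.1011), np.int64(191), array([-0.0476,  0.0076,  0.0898]))]
((473.102294921875, -166.28085327148438), (62.910308837890625, 132.90293884277344), 75.01915740966797)
base ((460.866455078125, -167.35861206054688), (147.97238159179688, 181.35299682617188), 89.91171264648438)
-0.07 35 0.0983; -0.065 51 0.1037; -0.06 44 0.1091; -0.055 42 0.1123; -0.05 37 0.113; -0.045 34 0.1077; -0.04 19 0.0998; -0.035 29 0.0982; -0.03 23 0.0976; -0.025 20 0.0926; -0.02 21 0.0916; -0.015 18 0.0919; -0.01 23 0.0927; -0.005 20 0.0928; 0.0 20 0.0949; 0.005 22 0.0916; 0.01 15 0.0914; 0.015 23 0.0928; 0.02 19 0.0927; 0.025 20 0.0932; 0.03 21 0.0911; 0.035 32 0.0962; 0.04 31 0.0974; 0.045 25 0.0979; 0.05 65 0.1068; 0.055 42 0.1105; 0.06 37 0.1142; 0.065 29 0.1113; 0.07 30 0.1073; 0.075 22 0.1123;
```

```bash
python3 -m creep '[[[20,0,0],[-0.004,-0.006,0.013]],[[18,0,0],[0,0,0]],[[0,0,30],[0,0,0]],[[0,0,30],[0,0,0]],[[0,0,0],[0,0,0]],[[0,0,0],[0,0,0]]]'
python3 - <<'E'
from h import *
np.set_printoptions(precision=4,suppress=True)
th=np.radians(-17.8); y=np.array([np.cos(th),np.sin(th),0]); z=np.array([0,0,-1.]); x=np.cross(y,z)
go(np.array([.5312,.2095,.131]),np.c_[x,y,z])
d=cam('scene'); cv2.imwrite('pics/pre.png',cv2.resize(d['image'][150:290,150:290],(600,600),interpolation=cv2.INTER_CUBIC))
E
```

```text
clock: 4.5
eef_pos: [0.5316, 0.2103, 0.1724]
tool_rot: [0.807, 0.59, 0.0, -0.0]
ft_force: [-0.2, 0.2, -0.0]
grip_width: 0.0603
grasp_force: 0.0
turn (tool) [ 0.0005 -0.0008  0.0018] shift before turn mm [-0.9 -0.2 41.4] shift after turn mm [-0.8 -0.2 41.4]
```

View pics/pre.png

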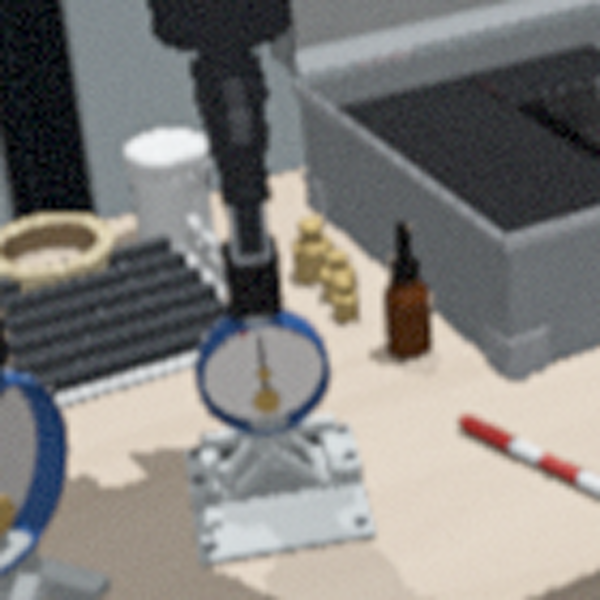

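The fingers stand centred over the stem at crop (250,265), and the red index shows at about (242,333). I'll go down and close.

```bash
python3 -m creep '[[[-1,0,21],[0,0,0]],[[0,0,20],[0,0,0]],[[0,0,0],[0,0,0]],[[0,0,0],[0,0,0]]]'
python3 -m creep '[[[0,0,0],[0,0,0]],[[0,0,0],[0,0,0]],[[0,0,0],[0,0,0]],[[0,0,0],[0,0,0]],[[0,0,0],[0,0,0]],[[0,0,0],[0,0,0]],[[0,0,0],[0,0,0]]]' 0
python3 - <<'E'
from h import *
o=bot.get_obs(); print(o['ft_force'],o['ft_torque'],o['joint_pos'])
E
```

```text
clock: 5.05
eef_pos: [0.5317, 0.2093, 0.1321]
tool_rot: [0.807, 0.59, 0.001, 0.0]
ft_force: [0.2, 0.7, 1.0]
grip_width: 0.0599
grasp_force: 0.0
clock: 5.92
eef_pos: [0.5315, 0.2092, 0.1315]
tool_rot: [0.807, 0.59, 0.001, 0.0]
ft_force: [1.4, 0.7, 5.3]
grip_width: 0.0232
grasp_force: 60.0
[1.38356529 0.6942996  5.25837218] [ 0.00825985 -0.04804553 -0.00351005] [3.74816303e-01 4.37941296e-01 2.12779994e-02 1.15205844e+00
 1.40321895e-04 2.25449091e+00]
```

```bash
python3 -m creep '[[[0,0,-0.7],[0,0,0]],[[0,0,0],[0,0,0]],[[0,-2,0],[0,0,0]],[[0,-5,0],[0,0,0]],[[0,-5,0],[0,0,0]]]'
python3 -m creep '[[[0,-6,0],[0,0,0]],[[0,-6,0],[0,0,0]],[[0,-6,0],[0,0,0]],[[0,-6,0],[0,0,0]],[[0,-6,0],[0,0,0]],[[0,-6,0],[0,0,0]],[[0,-5,0],[0,0,0]],[[0,0,0],[0,0,0]],[[0,0,0],[0,0,0]]]'
```

```text
clock: 6.55
eef_pos: [0.5192, 0.2125, 0.1315]
tool_rot: [0.808, 0.59, 0.0, 0.0]
ft_force: [-0.5, 0.1, 3.8]
grip_width: 0.0234
grasp_force: 60.5
clock: 7.68
eef_pos: [0.4796, 0.2257, 0.1314]
tool_rot: [0.807, 0.59, 0.0, -0.001]
ft_force: [1.4, 0.8, 7.2]
grip_width: 0.0233
grasp_force: 61.1
```

```bash
python3 -m creep '[[[0,0,-2],[0,0,0]],[[0,0,-6],[0,0,0]],[[0,0,-12],[0,0,0]],[[0,0,-20],[0,0,0]],[[0,0,-20],[0,0,0]],[[0,0,-20],[0,0,0]],[[0,0,-20],[0,0,0]],[[0,0,-10],[0,0,0]],[[0,0,0],[0,0,0]],[[0,0,0],[0,0,0]]]'
python3 - <<'E'
from h import *
d=cam('scene'); 
for q in ('gauge_grip','pointer_tip','index_mark','gauge'): print(q,[(r['position'],round(r['score'],2)) for r in vision.place_of(d,q)])
print(d['K'],d['R'][2])
o=bot.get_obs(); print(o['ft_force'],o['eef_pos'],o['joint_pos'])
E
```

```text
clock: 8.93
eef_pos: [0.4796, 0.2247, 0.2402]
tool_rot: [0.807, 0.59, -0.001, -0.0]
ft_force: [-0.5, 0.7, -5.3]
grip_width: 0.0232
grasp_force: 59.6
gauge_grip [([139.0, 225.8], 0.91), ([209.1, 183.6], 0.8)]
pointer_tip [([141.3, 249.1], 0.64), ([208.9, 194.4], 0.6), ([340.6, 210.6], 0.55), ([278.4, 258.7], 0.32)]
index_mark [([372.6, 214.1], 0.2), ([207.4, 183.3], 0.15)]
gauge [([152.6, 298.2], 0.74), ([211.6, 236.7], 0.7)]
[[408.50636533   0.         279.6307839 ]
 [  0.         408.50636533 208.89256661]
 [  0.           0.           1.        ]] [ 0.74963521 -0.46489231 -0.47108618]
[ 1.32452728e-03  1.01765331e-01 -4.71472861e+00] [0.47993712 0.22484629 0.24050904] [4.37976619e-01 2.98102223e-01 1.06102702e-01 1.38033809e+00
 2.57913849e-04 2.31760537e+00]
```

```bash
python3 -m creep '[[[1,-18,-15],[0,0,0]],[[1,-37,-30],[0,0,0]],[[1,-37,-30],[0,0,0]],[[1,-37,-30],[0,0,0]],[[1,-37,-30],[0,0,0]],[[1,-37,-30],[0,0,0]],[[1,-37,-30],[0,0,0]],[[1,-37,-30],[0,0,0]],[[1,-18,-15],[0,0,0]],[[0,0,0],[0,0,0]],[[0,0,0],[0,0,0]],[[0,0,0],[0,0,0]]]'
python3 -m creep '[[[0,0,0],[0,0,0]],[[0,0,0],[0,0,0]],[[0,0,0],[0,0,0]],[[0,0,0],[0,0,0]],[[0,0,0],[0,0,0]],[[0,0,0],[0,0,0]]]'
python3 - <<'E'
from h import *
np.set_printoptions(precision=4,suppress=True)
o=bot.get_obs(); p=np.array(o['eef_pos']); print(p,o['joint_pos'],R.from_quat(o['tool_rot']).as_matrix())
ds=[cam('scene') for _ in range(4)]; d=ds[-1]
im=np.mean([e['image'].astype(float) for e in ds],0); np.savez('pics/d.npz',im=im,z=d['z_map'],K=d['K'],rvec=d['rvec'],tvec=d['tvec'],p=p,q=o['tool_rot'])
for q in ('gauge_grip','pointer_tip','index_mark','gauge'): print(q,[(r['position'],round(r['score'],2)) for r in vision.place_of(d,q)])
Rt=R.from_quat(o['tool_rot']).as_matrix(); up=-Rt[:,2]; C=p+up*(.019-.143+.078)-Rt[:,1]*.011
u,v=pix(d,C)[0]; print('dial centre px',u,v); u,v=int(u),int(v)
cv2.imwrite('pics/dial.png',cv2.resize(im[v-35:v+35,u-35:u+35].astype(np.uint8),(600,600),interpolation=cv2.INTER_CUBIC)); print('crop origin',u-35,v-35)
E
```

```text
clock: 10.68
eef_pos: [0.2023, 0.3227, 0.4806]
tool_rot: [0.808, 0.59, -0.001, 0.0]
ft_force: [0.3, -0.2, -5.1]
grip_width: 0.0233
grasp_force: 60.3
clock: 11.42
eef_pos: [0.202, 0.3232, 0.4813]
tool_rot: [0.807, 0.59, -0.0, -0.0]
ft_force: [0.4, -0.5, -5.9]
grip_width: 0.0236
grasp_force: 60.3
[0.202  0.3232 0.4813] [1.0119 0.0419 0.4219 1.9508 0.0004 2.8915] [[ 0.3039  0.9527 -0.0004]
 [ 0.9527 -0.3039  0.0002]
 [ 0.0001 -0.0004 -1.    ]]
gauge_grip [([204.5, 106.6], 0.71), ([142.8, 226.0], 0.61)]
pointer_tip [([207.8, 135.4], 0.61), ([140.1, 247.2], 0.47)]
index_mark []
gauge [([214.3, 203.8], 0.9), ([151.0, 300.1], 0.76)]
dial centre px 208.99406171096646 154.49439919758947
crop origin 173 119
```

View pics/dial.png

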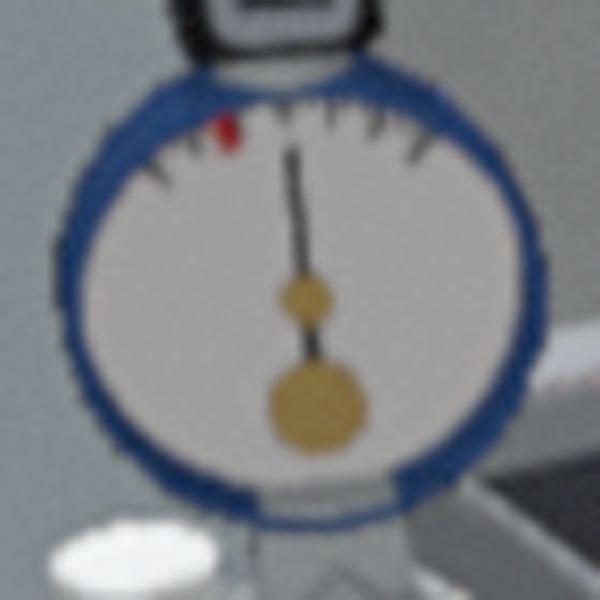

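The dial shows clearly in the picture: hub at crop (306,300), needle tip at (290,150), red index at (228,133). Next I'll compute the index angle on the dial plane.

```bash
cat > dial.py <<'E'
from h import *
def dial(im,d,C,X,Y,Z,r_px):
    """angles on the dial plane through C (X normal, Y left, Z up); im float BGR"""
    Rm=cv2.Rodrigues(np.array(d['rvec'],float))[0]; t=np.array(d['tvec'],float).ravel(); K=np.array(d['K'])
    u0,v0=pix(d,C)[0]; f=8; n=int(r_px)
    a=np.arange(-45,45,.25)/1000; yy,zz=np.meshgrid(a[::-1],a[::-1])   # ortho front view, left=+y
    P=C+yy[...,None]*Y+zz[...,None]*Z
    q=pix(d,P).reshape(yy.shape+(2,)).astype(np.float32)
    O=cv2.remap(im.astype(np.float32),q,None,cv2.INTER_CUBIC)
    return O,yy*1000,zz*1000
def cen(m,wt,y,z): s=(wt*m); return np.array([(s*y).sum(),(s*z).sum()])/s.sum()
def analyse(O,y,z):
    B,G,Rr=O[...,0],O[...,1],O[...,2]
    rad=np.hypot(y,z)
    gold=np.clip(Rr-B-25,0,None)*(Rr-G<60); hub=np.zeros(2)
    for _ in range(5): hub=cen(np.hypot(y-hub[0],z-hub[1])<5,gold,y,z)
    r=np.hypot(y-hub[0],z-hub[1]); zz=z-hub[1]; yy=y-hub[0]
    red=np.clip(Rr-G-40,0,None); rc=cen((r>20)&(r<40)&(zz>0),red,yy,zz)
    gray=O.mean(-1); bg=np.median(gray[(r<24)&(r>18)]); dk=np.clip(bg-25-gray,0,None)
    tip=cen((r>8)&(r<25)&(zz>0),dk*(red<=0),yy,zz)
    bob=cen((r>11)&(r<28)&(zz<0),gold,yy,zz)
    ang=lambda p:np.arctan2(p[0],p[1])
    print('hub mm',hub.round(2),'red',rc.round(2),'r',np.hypot(*rc).round(2),'ang',ang(rc).round(4),'needle ang',ang(tip).round(4),'bob ang',ang(-bob).round(4),'bob',bob.round(2))
    return ang(rc)
E
python3 - <<'E'
from dial import *
D=dict(np.load('pics/d.npz')); Rt=R.from_quat(D['q']).as_matrix(); X=Rt[:,1];Y=Rt[:,0];Z=-Rt[:,2]
for off in (.009,.011,.013):
    C=D['p']+Z*(.019-.143+.078)-X*off
    O,y,z=dial(D['im'],D,C,X,Y,Z,35); analyse(O,y,z)
cv2.imwrite('pics/ortho.png',cv2.resize(np.clip(O,0,255).astype(np.uint8),(540,540)))
E
```

```text
hub mm [0.68 0.67] red [ 9.75 29.22] r 30.81 ang 0.3221 needle ang 0.0026 bob ang -0.0029 bob [  0.05 -18.7 ]
hub mm [0.81 1.4 ] red [ 9.72 29.11] r 30.69 ang 0.3221 needle ang 0.0025 bob ang -0.0028 bob [  0.05 -18.64]
hub mm [0.94 2.12] red [ 9.68 29.01] r 30.58 ang 0.322 needle ang 0.0025 bob ang -0.0029 bob [  0.05 -18.57]
```

View pics/ortho.png

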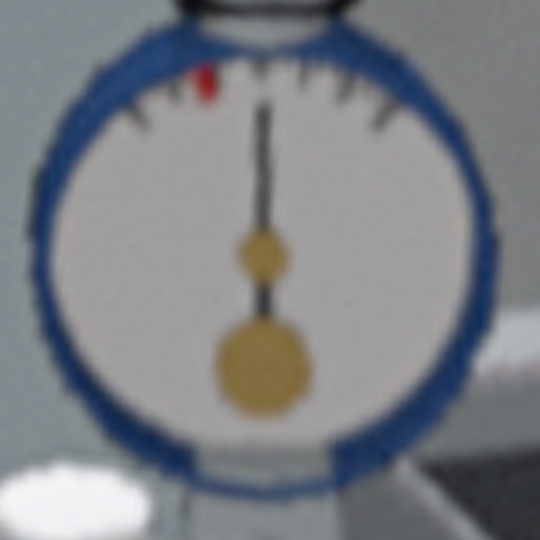

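The index reads 0.322 rad with the needle at 0, so the gauge hangs upright in the grip. Now I'll carry it to above the stud.

```bash
cat >> h.py <<'E'
def frame(yaw,roll=0.):
    y=np.array([np.cos(yaw),np.sin(yaw),0]); z=np.array([0,0,-1.]); x=np.cross(y,z)
    return R.from_rotvec(y*roll).as_matrix()@np.c_[x,y,z]
E
python3 - <<'E'
from h import *
np.set_printoptions(precision=4,suppress=True)
go(np.array([.4725,-.1665,.275]),frame(np.radians(-14.9)))
E
```

```text
turn (tool) [-0.0004 -0.     -0.0487] shift before turn mm [-384.3  406.6  206.1] shift after turn mm [-403.7  387.3  206.3]
```

```bash
python3 -m creep '[[[-18,17,0],[0,0,-0.049]],[[-37,35.5,17],[0,0,0]],[[-37,35.5,17],[0,0,0]],[[-37,35.5,17],[0,0,0]],[[-37,35.5,17],[0,0,0]],[[-37,35.5,17],[0,0,0]],[[-37,35.5,17],[0,0,0]],[[-37,35.5,17],[0,0,0]],[[-37,35.5,17],[0,0,0]],[[-37,35.5,17],[0,0,0]],[[-37,35.5,17],[0,0,0]],[[-16,15,18],[0,0,0]]]'
python3 -m creep '[[[0,0,0],[0,0,0]],[[0,0,0],[0,0,0]],[[0,0,0],[0,0,0]],[[0,0,0],[0,0,0]]]'
python3 - <<'E'
from h import *
np.set_printoptions(precision=4,suppress=True)
go(np.array([.4725,-.1665,.2005]),frame(np.radians(-14.9)))
o=bot.get_obs(); print(o['ft_force'],o['ft_torque'],o['joint_pos'])
d=cam('scene'); np.savez('pics/hov.npz',im=d['image'],z=d['z_map'],K=d['K'],rvec=d['rvec'],tvec=d['tvec'])
cv2.imwrite('pics/hover.png',cv2.resize(d['image'][110:250,270:420],(640,600),interpolation=cv2.INTER_CUBIC))
E
```

```text
clock: 13.32
eef_pos: [0.472, -0.1697, 0.2917]
tool_rot: [0.794, 0.608, -0.0, -0.0]
ft_force: [-0.4, -0.2, -4.9]
grip_width: 0.0233
grasp_force: 60.8
clock: 13.82
eef_pos: [0.4712, -0.1664, 0.2941]
tool_rot: [0.792, 0.61, 0.0, 0.001]
ft_force: [0.3, 0.3, -5.3]
grip_width: 0.0234
grasp_force: 60.7
turn (tool) [0.0014 0.     0.0016] shift before turn mm [ 0.3  1.1 93.6] shift after turn mm [ 0.3  1.3 93.6]
[ 0.2546  0.2593 -5.2649] [-0.0204  0.0159 -0.006 ] [-0.3396  0.2215  0.1424  1.4903  0.0001  1.4896]
```

View pics/hover.png

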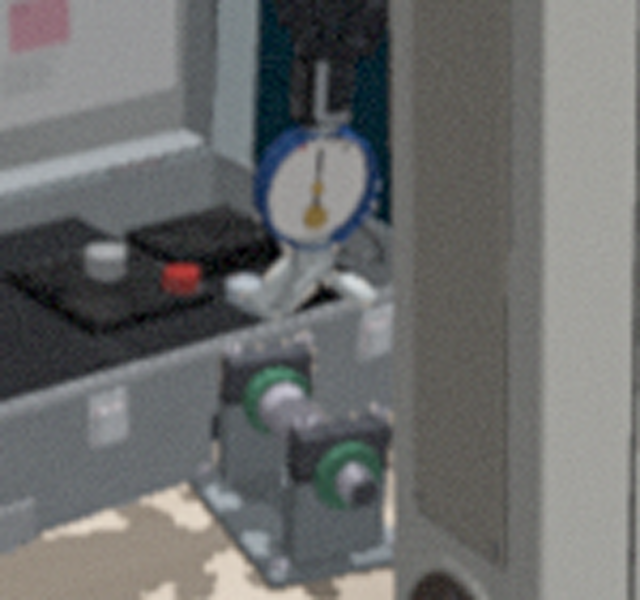

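The gauge hangs upright above the land: dial at crop (318,185), stud land at (295,410). I'll lower it, then feel for the seat.

```bash
python3 -m creep '[[[0,1,20],[0,0,0]],[[0,0,25],[0,0,0]],[[0,0,25],[0,0,0]],[[0,0,12],[0,0,0]],[[0,0,4],[0,0,0]],[[0,0,0],[0,0,0]],[[0,0,0],[0,0,0]],[[0,0,0],[0,0,0]]]'
python3 - <<'E'
from h import *
np.set_printoptions(precision=4,suppress=True)
go(np.array([.4725,-.1665,.2005]),frame(np.radians(-14.9)))
o=bot.get_obs(); print(o['ft_force'],o['ft_torque'])
E
```

```text
clock: 14.88
eef_pos: [0.4724, -0.1676, 0.2078]
tool_rot: [0.793, 0.61, 0.0, 0.0]
ft_force: [0.1, 0.1, -3.9]
grip_width: 0.0232
grasp_force: 60.7
turn (tool) [0.0011 0.0001 0.0002] shift before turn mm [ 1.1 -0.2  7.3] shift after turn mm [ 1.1 -0.2  7.3]
[ 0.0505  0.1429 -3.8517] [-0.0155  0.008   0.0281]
```

```bash
python3 -m creep '[[[1,0,2],[0,0,0]],[[0,0,2],[0,0,0]],[[0,0,0],[0,0,0]],[[0,0,0],[0,0,0]]]'
python3 -m creep '[[[0,0,1],[0,0,0]],[[0,0,1],[0,0,0]],[[0,0,0],[0,0,0]],[[0,0,0],[0,0,0]]]'
python3 - <<'E'
from h import *
o=bot.get_obs(); print(o['ft_force'],o['ft_torque'],o['eef_pos'])
E
```

```text
clock: 15.38
eef_pos: [0.4722, -0.1665, 0.203]
tool_rot: [0.793, 0.61, -0.0, -0.0]
ft_force: [-0.3, 0.2, -4.8]
grip_width: 0.0232
grasp_force: 60.8
clock: 15.88
eef_pos: [0.4723, -0.1665, 0.2011]
tool_rot: [0.793, 0.61, -0.0, -0.0]
ft_force: [-0.2, -0.9, -4.4]
grip_width: 0.0233
grasp_force: 60.8
[-0.24601387 -0.90288486 -4.43500267] [-0.0442971  -0.00617406  0.00084935] [ 0.47225554 -0.1664967   0.20110715]
```

```bash
python3 -m creep '[[[0,0,0.7],[0,0,0]],[[0,0,0],[0,0,0]],[[0,0,0],[0,0,0]]]'
python3 -m creep '[[[0,0,0.7],[0,0,0]],[[0,0,0],[0,0,0]],[[0,0,0],[0,0,0]]]'
python3 - <<'E'
from h import *
o=bot.get_obs(); print(o['ft_force'],o['ft_torque'],o['eef_pos'])
E
```

```text
clock: 16.25
eef_pos: [0.4723, -0.1667, 0.2006]
tool_rot: [0.793, 0.609, -0.0, 0.0]
ft_force: [-0.5, -0.6, -3.0]
grip_width: 0.0233
grasp_force: 61.1
clock: 16.62
eef_pos: [0.4725, -0.1668, 0.2004]
tool_rot: [0.793, 0.609, 0.0, 0.0]
ft_force: [-1.1, -1.6, 3.7]
grip_width: 0.023
grasp_force: 61.8
[-1.08429418 -1.63686574  3.74957764] [-0.44163978  0.63489153  0.05653722] [ 0.47246638 -0.16677503  0.20040952]
```

```bash
python3 -m creep '[[[0,0,0],[0,0,0]],[[0,0,0],[0,0,0]],[[0,0,0],[0,0,0]]]'
python3 - <<'E'
from h import *
np.set_printoptions(precision=3,suppress=True)
A=frame(np.radians(-14.9)); G=np.c_[A[:,1],A[:,0],-A[:,2]]  # gauge x,y,z
for i in range(3):
    d=cam('scene'); o=bot.get_obs(); print('F gauge axes',G.T@np.array(o['ft_force']),'M',G.T@np.array(o['ft_torque']))
Y=G[:,1]
p=np.array(o['eef_pos']); 
import dial as D
O,y,z=D.dial(d['image'].astype(float),d,p+G[:,2]*(-.046)-G[:,0]*.011,G[:,0],G[:,1],G[:,2],30); D.analyse(O,y,z)
E
```

```text
clock: 17.0
eef_pos: [0.4725, -0.1667, 0.2004]
tool_rot: [0.793, 0.61, 0.0, 0.0]
ft_force: [-2.1, -1.3, 4.9]
grip_width: 0.023
grasp_force: 62.1
F gauge axes [-1.517 -2.478  5.425] M [-0.722  0.626  0.024]
F gauge axes [-2.014 -2.365  5.135] M [-0.655  0.617  0.05 ]
F gauge axes [-2.148 -2.755  4.905] M [-0.744  0.564  0.062]
hub mm [4.62 3.01] red [nan nan] r nan ang nan needle ang 0.0328 bob ang 0.0004 bob [ -0.01 -18.23]dial.py:11: RuntimeWarning: invalid value encountered in divide
  def cen(m,wt,y,z): s=(wt*m); return np.array([(s*y).sum(),(s*z).sum()])/s.sum()
```

```bash
cat > st.py <<'E'
from h import *
np.set_printoptions(precision=3,suppress=True)
o=bot.get_obs(); T=R.from_quat(o['tool_rot']).as_matrix(); G=np.c_[T[:,1],T[:,0],-T[:,2]]
F=np.array(o['ft_force'])+[0,0,5.0]
p=np.array(o['eef_pos']); org=p-G[:,2]*.1255
print(round(o['clock'],2),'contact F gauge axes',G.T@F,'M',G.T@np.array(o['ft_torque']),'gauge origin',org,'yaw',np.degrees(np.arctan2(G[1,0],G[0,0])).round(2),'roll',np.arctan2(-G[2,1]*-1,G[2,2]).round(4),'pitch',np.arcsin(-G[2,0]).round(4))
E
python3 -m creep '[[[-0.5,-0.3,0],[0,0,0]],[[0,0,0],[0,0,0]],[[0,0,0],[0,0,0]],[[0,0,0],[0,0,0]]]'; python3 st.py
python3 -m creep '[[[-5.05,0,0.1],[0,0.0402,0]],[[-5.05,0,0.1],[0,0.0402,0]],[[0,0,0],[0,0,0]],[[0,0,0],[0,0,0]]]'; python3 st.py
```

```text
clock: 17.65
eef_pos: [0.4724, -0.1669, 0.2003]
tool_rot: [0.793, 0.61, 0.0, 0.0]
ft_force: [-1.6, -0.4, 5.2]
grip_width: 0.0235
grasp_force: 62.1
17.65 contact F gauge axes [-1.452 -0.851 10.164] M [-0.45   0.41   0.006] gauge origin [ 0.473 -0.167  0.075] yaw -14.88 roll 0.0003 pitch -0.0011
clock: 18.15
eef_pos: [0.47, -0.1767, 0.1999]
tool_rot: [0.792, 0.609, 0.033, -0.024]
ft_force: [-0.9, -0.8, 5.0]
grip_width: 0.0232
grasp_force: 62.1
18.15 contact F gauge axes [-0.652 -0.196 10.07 ] M [-0.235  0.284  0.061] gauge origin [ 0.473 -0.167  0.075] yaw -14.91 roll 0.081 pitch -0.0017
```

Smooth, with steady seat contact. I'll go on rocking.

```bash
python3 -m creep '[[[-5.05,0,0.1],[0,0.0402,0]],[[-5.05,0,0.1],[0,0.0402,0]],[[-5.05,0,0.1],[0,0.0402,0]],[[0,0,0],[0,0,0]],[[0,0,0],[0,0,0]]]'; python3 st.py
python3 -m creep '[[[-5.05,0,0.1],[0,0.0402,0]],[[-5.05,0,0.1],[0,0.0402,0]],[[-5.05,0,0.1],[0,0.0402,0]],[[0,0,0],[0,0,0]],[[0,0,0],[0,0,0]],[[0,0,0],[0,0,0]],[[0,0,0],[0,0,0]]]'; python3 st.py
```

```text
clock: 18.77
eef_pos: [0.4663, -0.1913, 0.1978]
tool_rot: [0.789, 0.606, 0.08, -0.061]
ft_force: [-0.2, -1.5, 4.9]
grip_width: 0.0229
grasp_force: 62.1
18.77 contact F gauge axes [ 0.211  0.486 10.007] M [-0.226  0.03  -0.02 ] gauge origin [ 0.473 -0.167  0.075] yaw -14.91 roll 0.2015 pitch -0.0019
clock: 19.65
eef_pos: [0.4622, -0.2058, 0.1937]
tool_rot: [0.783, 0.601, 0.128, -0.098]
ft_force: [0.0, -1.2, 6.8]
grip_width: 0.0232
grasp_force: 62.2
19.65 contact F gauge axes [ 0.333  2.653 11.598] M [-0.004 -0.171  0.014] gauge origin [ 0.473 -0.167  0.075] yaw -14.95 roll 0.324 pitch -0.0014
```

```bash
python3 -m creep '[[[0,0,0],[0,0,0]],[[0,0,0],[0,0,0]],[[0,0,0],[0,0,0]],[[0,0,0],[0,0,0]]]' >/dev/null
python3 - <<'E'
from dial import *
import dial as D
ds=[cam('scene') for _ in range(8)]; d=ds[0]; im=np.mean([e['image'].astype(float) for e in ds],0)
o=bot.get_obs(); T=R.from_quat(o['tool_rot']).as_matrix(); X,Y,Z=T[:,1],T[:,0],-T[:,2]
C=np.array(o['eef_pos'])-Z*.046-X*.011
O,y,z=dial(im,d,C,X,Y,Z,30)
B,G,Rr=O[...,0],O[...,1],O[...,2]
gold=np.clip(Rr-B-25,0,None); hub=np.array([4.,2.])
for _ in range(6): hub=cen(np.hypot(y-hub[0],z-hub[1])<6,gold,y,z)
yy,zz=y-hub[0],z-hub[1]; r=np.hypot(yy,zz); an=np.arctan2(yy,zz)
red=np.clip(Rr-G-12,0,None)*(r>24)&0 if 0 else np.clip(Rr-G-12,0,None)
rc=cen((r>24)&(r<38)&(an>0)&(an<.8),red,yy,zz)
g=O.mean(-1); dk=np.clip(np.median(g[r<22])-20-g,0,None); tip=cen((r>8)&(r<22)&(abs(an-.3)<.35),dk,yy,zz); bob=cen((r>12)&(r<26)&(zz<0),gold,yy,zz)
a=lambda p:np.arctan2(*p).round(4)
print('hub',hub.round(2),'red',rc.round(2),a(rc),'needle',a(tip),'bob',a(-bob))
u,v=pix(d,C)[0].astype(int); A=cv2.resize(im[v-26:v+26,u-26:u+26].astype(np.uint8),(400,400),interpolation=cv2.INTER_CUBIC)
cv2.imwrite('pics/fin.png',np.hstack([A,cv2.resize(np.clip(O,0,255).astype(np.uint8),(400,400))]))
E
python3 st.py
```

```text
hub [6.26 1.73] red [12.65 27.71] 0.4282 needle 0.3638 bob 0.3192
20.55 contact F gauge axes [ 0.502  1.368 10.834] M [-0.008 -0.148  0.049] gauge origin [ 0.473 -0.167  0.075] yaw -14.94 roll 0.324 pitch -0.0014
```

View pics/fin.png

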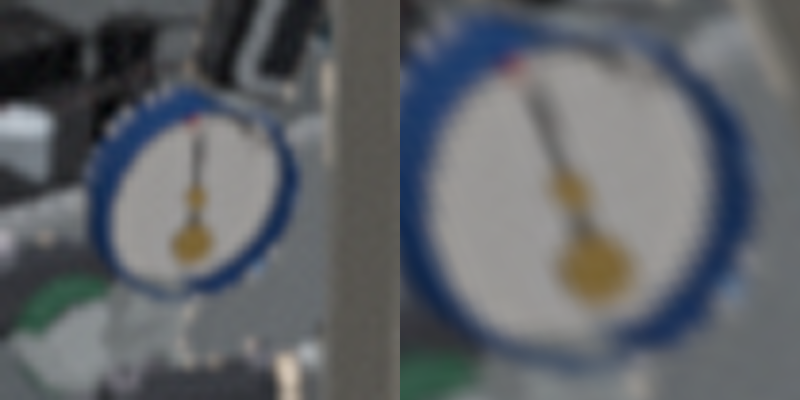

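The left half shows the needle running from the hub (197,197) up to the red mark at (193,121), so they agree within what this oblique view resolves. Parallax biases the angle here, so I'll refine the index from the earlier close view, using the dial's own ticks, which lie on the same plane as the index.

Run:
```python
from dial import *
from scipy.optimize import least_squares
from scipy.ndimage import label,center_of_mass
D=dict(np.load('pics/d.npz')); Rt=R.from_quat(D['q']).as_matrix(); X=Rt[:,1];Y=Rt[:,0];Z=-Rt[:,2]
C=D['p']+Z*(.019-.143+.078)-X*.011
O,y,z=dial(D['im'],D,C,X,Y,Z,35); B,G,Rr=O[...,0],O[...,1],O[...,2]
hub=np.array([.81,1.4]); yy,zz=y-hub[0],z-hub[1]; r=np.hypot(yy,zz); an=np.arctan2(yy,zz)
red=np.clip(Rr-G-40,0,None)*(r>22)*(r<40)
g=O.mean(-1); sat=O.max(-1)-O.min(-1)
dk=np.clip(np.median(g[r<22])-20-g,0,None)*(sat<35)*(r>27)*(r<33.5)*(abs(an)<1.1)*(red==0)
l,n=label(dk>8); T=[]
for i in range(1,n+1):
    m=l==i
    if m.sum()>25: c=cen(m,dk,yy,zz); T.append([*c,m.sum()]); print(c.round(2),m.sum(),'ang',np.arctan2(*c).round(3),'r',np.hypot(*c).round(2))
print('red',cen(red>0,red,yy,zz).round(2))
# slanted red: pixels of red hi
```

```text
[-7.51 29.52] 1240 ang -0.249 r 30.46
[17.38 26.95] 498 ang 0.573 r 32.07
red [ 9.72 29.11]
```

Run:
```python
from dial import *
from scipy.signal import find_peaks
from scipy.ndimage import map_coordinates,gaussian_filter1d
D=dict(np.load('pics/d.npz')); Rt=R.from_quat(D['q']).as_matrix(); X=Rt[:,1];Y=Rt[:,0];Z=-Rt[:,2]
C=D['p']+Z*(.019-.143+.078)-X*.011
O,y,z=dial(D['im'],D,C,X,Y,Z,35); g=O.mean(-1); rd=O[...,2]-O[...,1]
th=np.arange(-1.1,1.1,.005)
for cy,cz in ((.81,1.4),(.6,2.),(.5,2.6),(.4,3.2)):
    for r0 in (29.5,):
        P=0;Q=0
        for r in np.arange(r0-1.,r0+1.6,.5):
            yy=cy+r*np.sin(th); zz=cz+r*np.cos(th); rc=[(44.75+.25-.0-zz)/.25-0,(45-yy)/.25]
            rc=[(z[0,0]-zz)/.25,(y[0,0]-yy)/.25]
            P=P+map_coordinates(g,rc,order=1); Q=Q+map_coordinates(rd,rc,order=1)
        H=gaussian_filter1d(P,35)-P; pk,_=find_peaks(H,prominence=15)
        def sub(k): s=slice(max(k-8,0),k+9); w_=np.clip(H[s]-H[s].min(),0,None); return (w_*th[s]).sum()/w_.sum()
        qw=np.clip(Q-Q.max()*.3,0,None)*(th>0.1)*(th<.6)
        print((cy,cz),r0,'ticks',[round(sub(k),3) for k in pk],'red',((qw*th).sum()/qw.sum()).round(4))
```

```text
(0.81, 1.4) 29.5 ticks [np.float64(-0.712), np.float64(-0.458), np.float64(-0.222), np.float64(0.01), np.float64(0.311), np.float64(0.503), np.float64(0.737)] red 0.3251
(0.6, 2.0) 29.5 ticks [np.float64(-0.718), np.float64(-0.461), np.float64(-0.218), np.float64(0.018), np.float64(0.32), np.float64(0.517), np.float64(0.755)] red 0.3373
(0.5, 2.6) 29.5 ticks [np.float64(-0.727), np.float64(-0.467), np.float64(-0.219), np.float64(0.022), np.float64(0.327), np.float64(0.527), np.float64(0.769)] red 0.3465
(0.4, 3.2) 29.5 ticks [np.float64(-0.737), np.float64(-0.472), np.float64(-0.219), np.float64(0.026), np.float64(0.333), np.float64(0.537), np.float64(0.783)] red 0.3561
```

Run:
```python
from h import *
np.set_printoptions(precision=2,suppress=True)
D=dict(np.load('pics/d.npz')); Rt=R.from_quat(D['q']).as_matrix(); G=np.c_[Rt[:,1],Rt[:,0],-Rt[:,2]]
d=dict(z_map=D['z'],K=D['K'],R=cv2.Rodrigues(D['rvec'])[0],t=D['tvec'].ravel())
P=((cloud(d)-(D['p']-G[:,2]*.046))@G)*1000; im=D['im']; B,g,r=im[...,0],im[...,1],im[...,2]
q=np.hypot(P[...,1],P[...,2]); on=(q<45)&(abs(P[...,0])<25)
def s(n,m): print(n,m.sum(),'x median',np.median(P[m][:,0]),'mean',P[m].mean(0),'sd',P[m].std(0))
s('plate',on&(q<24)&(abs(r-B)<15)&(im.mean(-1)>130)); s('red',on&(r-g>40)&(P[...,2]>15)); gold=on&(r-B>35)&(g-B>20)
s('hub',gold&(P[...,2]>-6)); s('bob',gold&(P[...,2]<-10)); bl=on&(B-r>40); s('blue',bl)
s('blue front',bl&(P[...,0]<-8)); s('needle',on&(im.mean(-1)<110)&(q<24)&(P[...,2]>6)&(abs(P[...,1])<4))
# circle fit on the plate/rim centre
f=bl&(P[...,0]<-8)
A=P[f]; import scipy.optimize as so
print('rim fit',so.least_squares(lambda p:np.hypot(A[:,1]-p[0],A[:,2]-p[1])-p[2],[0,0,38],loss='soft_l1').x)
```

```text
plate 729 x median 5.045759517320882 mean [5.02 0.21 1.81] sd [ 1.13 12.99 11.23]
red 10 x median 2.386677688523183 mean [ 2.2   9.94 26.19] sd [1.15 0.95 1.52]
hub 23 x median -4.1500740543669625 mean [-4.18  0.23 -0.97] sd [0.89 1.81 2.01]
bob 90 x median -4.484052870000246 mean [ -4.51   0.39 -19.94] sd [0.85 3.82 4.09]
blue 432 x median -8.894488231787147 mean [-7.37  1.39  5.19] sd [ 3.82 25.91 26.88]
blue front 266 x median -9.996570975499083 mean [-9.93  2.69  5.02] sd [ 0.99 26.52 25.79]
needle 20 x median -2.7400916519119587 mean [-2.76  0.35 14.4 ] sd [1.12 0.66 5.48]
rim fit [ 0.54 -0.39 37.43]
```

Depth in the close view puts the needle plane about 5 mm in front of the index plane. Correcting for that parallax gives an index of about 0.335 rad. The gauge is at 0.324, so I'll rock it a further 0.011 and ease the small side load.

```bash
python3 -m creep '[[[-1,0,0],[0,0.011,0]],[[0,0,0],[0,0,0]],[[0,0,0],[0,0,0]],[[0,0,0],[0,0,0]],[[0,0,0],[0,0,0]],[[0,0,0],[0,0,0]],[[0,0,0],[0,0,0]],[[0,0,0],[0,0,0]],[[0,0,0],[0,0,0]],[[0,0,0],[0,0,0]],[[0,0,0],[0,0,0]],[[0,0,0],[0,0,0]]]'; python3 st.py
python3 - <<'E'
from dial import *
from h import *
ds=[cam('scene') for _ in range(10)]; d=ds[0]; im=np.mean([e['image'].astype(float) for e in ds],0)
o=bot.get_obs(); T=R.from_quat(o['tool_rot']).as_matrix(); X,Y,Z=T[:,1],T[:,0],-T[:,2]; c=np.array(o['eef_pos'])-Z*.046
def at(x): return dial(im,d,c+X*x,X,Y,Z,30)
O,y,z=at(-.0042); gold=np.clip(O[...,2]-O[...,0]-25,0,None); hub=np.array([4.,0.])
for _ in range(8): hub=cen(np.hypot(y-hub[0],z-hub[1])<5,gold,y,z)
r=np.hypot(y-hub[0],z-hub[1]); bob=cen((r>12)&(r<27)&(z-hub[1]<0),gold,y-hub[0],z-hub[1])
O,y,z=at(.0023); an=np.arctan2(y-hub[0],z-hub[1]); r=np.hypot(y-hub[0],z-hub[1])
red=np.clip(O[...,2]-O[...,1]-15,0,None); rc=cen((r>22)&(r<36)&(an>0)&(an<.7),red,y-hub[0],z-hub[1])
print('hub',hub.round(2),'bob ang',np.arctan2(*-bob).round(4),'red',rc.round(2),np.arctan2(*rc).round(4),'r',np.hypot(*rc).round(2))
for n in ('top',):
    t=cam(n)
    for q in ('dropper_bottle','marker_red','coating_gauge'): print(q,[(np.round(e['position'],1),round(e['score'],2)) for e in vision.place_of(t,q)][:2])
E
```

```text
clock: 22.05
eef_pos: [0.462, -0.2068, 0.1933]
tool_rot: [0.782, 0.601, 0.133, -0.101]
ft_force: [1.1, -1.8, 5.2]
grip_width: 0.023
grasp_force: 62.3
22.05 contact F gauge axes [ 1.559  1.946 10.105] M [-0.218 -0.162  0.043] gauge origin [ 0.473 -0.167  0.075] yaw -14.94 roll 0.3347 pitch -0.0015
hub [ 1.99 -0.5 ] bob ang 0.3588 red [ 8.06 25.79] 0.3027 r 27.02
dropper_bottle [(array([274.1, 188.7]), 0.48)]
marker_red [(array([274.2, 241.1]), 0.72), (array([404.4, 233.1]), 0.61)]
coating_gauge [(array([402.7, 233.8]), 0.45)]
```

The gauge sits at 0.335 rad, pressed with about 10 N and still. The bottle and marker are where they were, and the coating gauge reads within the network's scatter of its first position. Handing in.

```bash
python3 -c "
from workcell import workorder
print(workorder.job_done())"
```

```text
the job is handed in; nothing more can be done
None
```

The job is handed in with the gauge still gripped and seated on the stud's bare land, pressed with about 10 N and rocked to 0.335 rad by the tool pose; the close view put the red index at about 0.334, but a coarser final check on the stud read the needle about 0.06 rad past the index, which I put down to the dial's rim hiding part of the mark.

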